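Fit the lap disc on the splined spindle of the flat lap

ROBOT

A 7-joint arm with a two-finger parallel gripper is mounted at the origin on a cart in front of the work surface, level with it; the furniture and walls round the work are solid. World frame = base frame: x ahead of the robot, y to its left, z up, the work surface at z = 0. Lengths are in m, angles in rad, forces in N, time in s.
With the tool pointing down it reaches from about 0.425 to 0.925 m from the base axis. Payload 6.8 kg.
Tool frame: the origin (TCP) lies on the centre line of the jaws, within the pads' length; the fingertips stand bot.tip_reach ahead of it and the grasp point (between the pads) lies 3 mm ahead of it (bot.tip_reach is the distance from the TCP to the fingertips, in m); z points along the fingers, y is the line along which they close (so a half turn about z gives the same grasp; the last joint's range is limited). The gripper opens to 85 mm and grips with 20 to 120 N. Pads are 22 mm wide; open, the fingers measure 114 mm over their backs; the gripper's body (76 mm by 85 mm) begins 54 mm behind the grasp point. The pads swing forward as they close: fully open they stand 13 mm farther back than shut.
Start: joints at [1.022, 0.477, 0.022, 1.555, -0.011, 1.109, -0.083], TCP at [0.288, -0.61, 0.253] pointing down, gripper open.
Joint ranges: [-2.96, 2.96], [-0.34, 2.1], [-1.41, 1.46], [0.24, 2.44], [-1.37, 4.51], [0.17, 1.92], [-2.96, 2.96]. Speed limits (rad/s): [2.39, 2.39, 3.14, 3.14, 3.14, 3.14, 3.14].

INTERFACE

Orientations are given as a unit quaternion [w, x, y, z].
In Python, from station import bot gives the robot as it stands.
- The arm moves only by the tool jog_arm, never from a script. Its argument "deltas" is a list of rows, each a list of 7 numbers: the shift along the world's x, y, z in m, then the turn, a rotation vector about the world's x, y, z in rad, then the opening, from 0 (shut) to 1 (fully open). In form: [[x, y, z, rx, ry, rz, grip], ...]. A call has 1 to 10 rows; each row shifts and turns the commanded pose from where the row before left it; what a row does not reach is not made up. A row lasts 1/10 s, in which the tool goes at most 50 mm and 8.59 degrees, less where a joint would pass 70% of its speed; a pose out of reach is approached as far as the arm can. A call with a gripper value outside its range is refused whole. The fingers move at their own pace and stop on an object; "newtons" is the grip in N (left out, the last holds). Time passes only in rows, so rows that do not move let the fingers close. It gives the time, the measured TCP pose, the force, the opening and the grip force at its end, in the units of the state.
- bot.get_obs(): the state, without advancing time (a new reading comes with each control period).
- bot.read_camera(name): name is "scene" or "top" or "wrist"; returns a dict with "img" (480x640x3 uint8, red, green, blue), "K" (3x3 intrinsics, pixels), "eye" and "attitude" of the camera in the world. Camera axes: x right, y down, z forward; pixel columns grow to the right and rows downward; lengths in m; the calibration is good to about 2 mm. A picture is of the moment at which its call begins. There is no depth.
- bot.hand_in(): hands the job in; it is judged then, once.
The state is a dict: "t": time; "q": joint angles; "joint_vel": joint speeds; "joint_torque": joint torques, N m; "eef_pos": TCP position; "tool_rot": TCP orientation; "contact_force": force on the tool from outside, world axes, zero at the start; "torque": the same for the moment, N m; "gripper_width": opening from 0.0 (shut) to 1.0 (fully open); "grasp_force": force on a finger pad.
Only numpy, scipy, OpenCV 4.12 (cv2) and the standard library are available. Lean on these libraries where they do the work, as an engineer would, in place of code of your own. Each camera call takes 0.05 s, during which the arm holds its last target. There are 200 camera calls.

TASK

Fit the dark steel lap disc onto the splined spindle of the blue flat-lap unit: feel for the teeth by rocking it under light pressure rather than forcing it, and let it down until it sits fully home, flat on the spindle's flange. Then turn the seated disc, spindle and all, until its red dot lines up with the red pointer on the unit's pan, and let go. Leave the other things on the bench where they are.

Things in the scene. Friction and masses are not known exactly. Their poses are not given: they have to be found in the camera images.
- lap_unit: Flat-lap unit, fixed: blue housing 180 x 180 x 53 mm, white round drip pan (outer diameter 168 mm, rim 64 mm above the bench), a steel splined spindle upright in the middle. Origin at the centre of its underside; z up, parallel to the spindle; -x is the front, with the red pointer and switch panel. The disc pressed or knocked against it by more than 40 N damages the spline.
- spindle_seat (a point): Centre of the flat top of the spindle's flange (diameter 56 mm), on the spindle's axis, 74 mm above the bench. Axes are the unit's and do not turn with the spindle. The spindle turns about z with a drag of about 0.15 N m and stays where left. The angle of its teeth varies and is not measured: with the dot in line with the pointer the teeth are 15 to 30 degrees out of mesh, either way.
- spline_top (a point): Point on the spindle's axis level with the tooth tops, 26.5 mm above the seat. Spline: six teeth 60 degrees apart, 5 mm wide (3.5 mm in the top 1 mm), from the seat up to here, outer diameter 31 mm, root diameter 21.6 mm. Above it a plain pilot nose, diameter 21.6 mm, ends in a cone whose tip is 36 mm above the seat.
- pointer_line (a point): Where the centre of the disc's red dot must come: 46 mm in front of the spindle's axis, level with the top of the seated plate. The red pointer is a post 12 mm wide on the pan's rim with a tip 5 mm wide that ends 62.5 mm from the axis, its top 79 mm above the bench.
- lap_disc: Lap disc, loose, about 0.4 kg, lying flat: dark steel plate, diameter 110 mm, 8 mm thick, with a plain round aluminium hub, diameter 48 mm, in its middle, rising to 46 mm above the underside. Grip the hub across its diameter above the plate, in any direction. Origin at the centre of the underside; z up; the red dot is on its -x side.
- hub_centre (a point): Centre of the lap disc, on its axis, 23 mm above the underside; axes are the disc's. The through bore has six inward teeth 60 degrees apart, 7 mm wide, from 2 to 22 mm above the underside, tip diameter 24.4 mm, root diameter 33.6 mm: some 1.3 mm play at each flank, 1 mm radially. Unmeshed, the disc stands on the spline with its underside about 24.5 mm above the seat.
- disc_dot (a point): The centre of the red dot (diameter 10 mm) on the plate's upper face, 46 mm from the disc's axis on its -x side, 8 mm above the underside.
- tea_cup: White porcelain tea cup, 77 x 76 x 57 mm, a bystander. Origin at the centre of its underside.
- glaze_jar: Brown-black open jar, 80 x 80 x 74 mm, a bystander. Origin at the centre of its underside.
- turned_dolly: Turned hardwood dolly with a disc foot and a post, 74 x 74 x 96 mm, a bystander. Origin at the centre of its underside.
Not all that is in view belongs to the job. What is shaped like the lap_disc but green or yellow is not meant.

How it is judged:
By the outcome, as a careful person would: the job done as asked, in the order asked, and still so for the second after the job is handed in, with the robot touching nothing.
It also fails if it takes over 72 s, if anything falls off the work surface, if the arm or the gripper's body presses on something with over 40 N, if the wrist force passes 120 N, or if a joint passes its speed limit or range.

## Working session

There is one attempt and no reset: what is moved stays moved. The work goes in short steps, Python scripts to look and compute and a tool call to move; the robot and the scene stay as the last step left them, time stands still between calls to the robot, and variables do not carry over. Pictures are saved under pics/ and viewed, at most 10 in all, crops included, and the job is handed in when it is done.

Besides the shell and the picture viewer there is one more tool, called as name([rows], argument=value, ...), one row to a line, values as JSON. jog_arm: Moves the arm, as the interface text tells. Its arguments: {"type":"object","properties":{"deltas":{"type":"array"},"newtons":{"type":"number"}},"required":["deltas"]}

```bash
mkdir -p pics; ls; cat > h.py <<'E'
import numpy as np, cv2
from scipy.spatial.transform import Rotation as R
from station import bot
def cam(n):
    c=bot.read_camera(n); return c
def rot(c):
    a=np.array(c["attitude"],float)
    return a if a.shape==(3,3) else R.from_quat(np.r_[a[1:],a[0]]).as_matrix()
def ray(c,u,v,z):
    d=rot(c)@np.linalg.solve(np.array(c["K"]),[u,v,1.]); e=np.array(c["eye"]); return e+d*(z-e[2])/d[2]
def proj(c,p):
    q=np.array(c["K"])@(rot(c).T@(np.array(p)-c["eye"])); return q[:2]/q[2]
E
python3 - <<'E'
from h import *
import pickle
o={}
for n in("top","scene"):
    c=cam(n); o[n]=c; cv2.imwrite(f"pics/{n}0.png",c["img"][:,:,::-1]); print(n,c["eye"],c["attitude"],c["K"])
pickle.dump(o,open("c0.pkl","wb"))
print(bot.get_obs(),bot.tip_reach)
E
```

```text
pics
top [ 0.42793913 -0.14635038  1.20896746] [-0.05547575  0.70937696 -0.70069937  0.05222219] [[484.17866829   0.         317.65485206]
 [  0.         484.17866829 239.35564309]
 [  0.           0.           1.        ]]
scene [0.18771828 0.46030211 0.94758625] [ 0.10113259 -0.26888231  0.89905888 -0.33040527] [[571.86596371   0.         331.69248076]
 [  0.         571.86596371 237.46586638]
 [  0.           0.           1.        ]]
{'t': 0.1, 'q': array([ 1.02190553,  0.47769384,  0.02236255,  1.55634537, -0.01153665,
        1.1093107 , -0.0830892 ]), 'joint_vel': array([-0.00075624, -0.00300443, -0.0004736 , -0.00232239,  0.00133748,
        0.00065545, -0.00029194]), 'joint_torque': array([ 4.83248979e-03, -5.97759461e+01,  1.61363829e+00, -2.81952703e+01,
        1.27972296e-02,  5.03780888e-03, -5.02679097e-05]), 'eef_pos': array([ 0.28776992, -0.6100339 ,  0.25244216]), 'tool_rot': array([-7.83341550e-04,  9.75811102e-01,  2.18613882e-01, -2.23676938e-04]), 'contact_force': array([-0.34434601,  0.54389618, -0.28584771]), 'torque': array([-0.01516412, -0.01001551,  0.00213775]), 'grasp_force': 0.0, 'gripper_width': 1.0008617194202178} 0.022
```

View pics/top0.png

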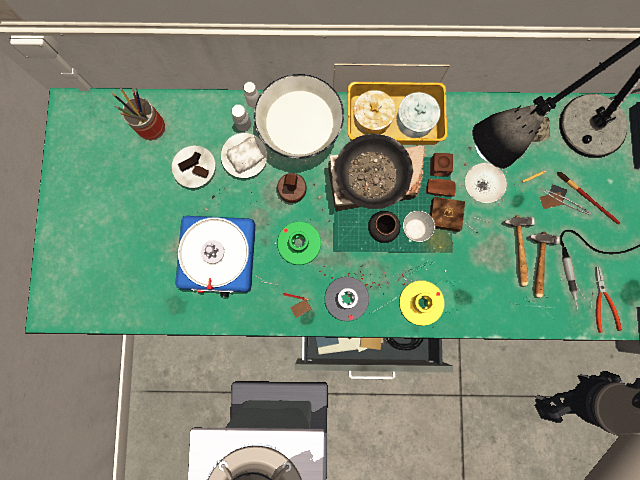

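View pics/scene0.png

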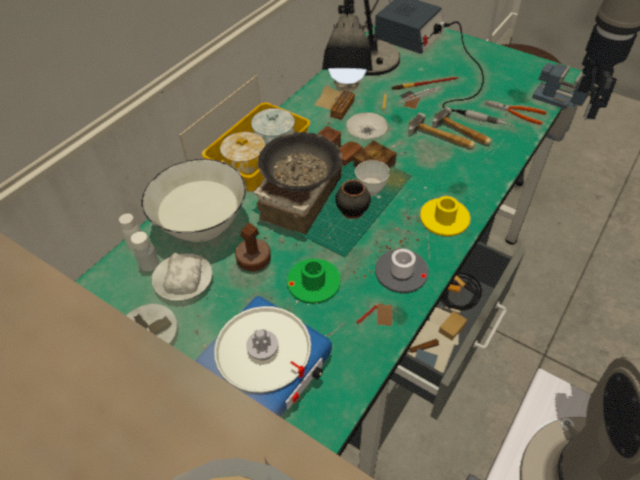

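Candidates for the disc in the top view are green (298,243), dark grey with an aluminium hub (347,299) and yellow (422,302). The dark grey one fits the description. I'll confirm it in an enlarged crop, next to the lap unit.

```bash
python3 - <<'E'
from h import *
import pickle
o=pickle.load(open("c0.pkl","rb")); c=o["top"]; im=c["img"][:,:,::-1]
a=cv2.resize(im[265:335,312:382],(560,560),interpolation=cv2.INTER_CUBIC)[:, :400*1]
a=cv2.resize(im[260:340,307:387],(400,400),interpolation=cv2.INTER_CUBIC)
b=cv2.resize(im[212:302,170:260],(400,400),interpolation=cv2.INTER_CUBIC)
cv2.imwrite("pics/crop1.png",np.hstack([a,b]))
for n,u,v,z in (("disc",347,299,.008),("hubtop",347,298,.046),("green",298,243,.008),("spin",213,251,.1),("pt",210,284,.079)): print(n,ray(c,u,v,z))
# red blobs & shape fit
hsv=cv2.cvtColor(c["img"],cv2.COLOR_RGB2HSV)
red=(((hsv[...,0]<8)|(hsv[...,0]>172))&(hsv[...,1]>150)&(hsv[...,2]>110)).astype(np.uint8)
n,l,s,ce=cv2.connectedComponentsWithStats(red)
for i in range(1,n):
    if s[i,4]>3: print(ce[i],s[i])
E
```

```text
disc [ 0.46471769 -0.21376508  0.008     ]
hubtop [ 0.46592245 -0.21162399  0.046     ]
green [ 0.60259316 -0.09048456  0.008     ]
spin [0.56816867 0.10130462 0.1       ]
pt [0.49326714 0.10946757 0.079     ]
[154.83333333 113.75      ] [154 109   3  11  12]
[159.2254902  122.88235294] [153 113  12  21 102]
[134.5  128.75] [133 128   4   2   4]
[440.5 153. ] [438 153   6   1   6]
[451.33333333 155.66666667] [449 154   4   6   9]
[597.52517986 204.69064748] [577 188  43  36 139]
[285.36363636 229.90909091] [284 229   4   3  11]
[209.26470588 284.26470588] [207 278   6  11  34]
[199.77777778 291.        ] [197 290   7   3   9]
[293.28571429 295.75510204] [283 293  22   7  49]
[437.875 293.125] [437 292   3   3   8]
[599.02836879 312.16312057] [597 292   6  41 141]
[613.77443609 310.86466165] [604 292  18  39 133]
[350.33333333 316.66666667] [349 315   4   5  15]
```

View pics/crop1.png

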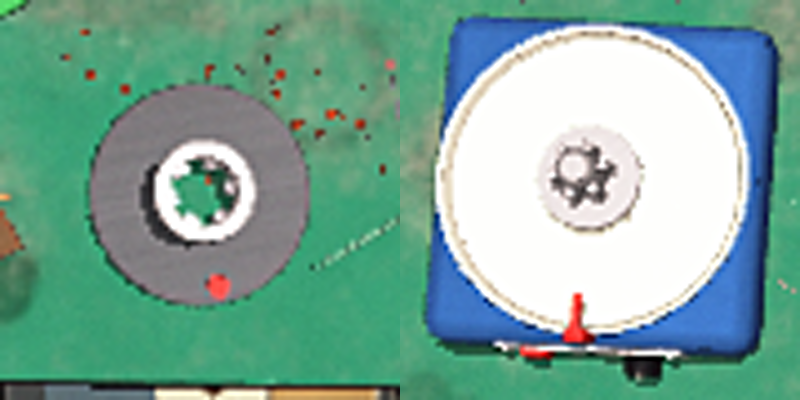

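The crop confirms the dark steel disc: plate centre about (347,299), red dot about (350.6,317). On the unit, the spindle is about (212.7,251.8) and the pointer tip points towards -x. Next I'll move above the disc and refine with the wrist camera.

jog_arm([
  [0.0178,0.0398,0,0,0,0,1],
  [0.0178,0.0398,0,0,0,0,1],
  [0.0178,0.0398,0,0,0,0,1],
  [0.0178,0.0398,0,0,0,0,1],
  [0.0178,0.0398,0,0,0,0,1],
  [0.0178,0.0398,0,0,0,0,1],
  [0.0178,0.0398,0,0,0,0,1],
  [0.0178,0.0398,0,0,0,0,1],
  [0.0178,0.0398,0,0,0,0,1],
  [0.0178,0.0398,0,0,0,0,1],
])

```text
t: 1.1
eef_pos: [0.4662, -0.2108, 0.2532]
tool_rot: [-0.0, 0.976, 0.218, -0.0]
contact_force: [0.8, -0.3, -0.8]
gripper_width: 0.997
grasp_force: 0.0
```

```bash
python3 - <<'E'
from h import *
import pickle
c=cam("wrist");pickle.dump(c,open("w1.pkl","wb")); cv2.imwrite("pics/w1.png",c["img"][:,:,::-1]); print(c["eye"],rot(c),c["K"]); s=bot.get_obs(); print(s["t"],s["eef_pos"],s["tool_rot"],s["q"])
for p in ([.465,-.2137,.008],[.466,-.2117,.046]): print(proj(c,p))
E
```

```text
[ 0.54072462 -0.17629586  0.37327328] [[ 4.26048060e-01 -8.57925536e-01 -2.87135552e-01]
 [-9.04700404e-01 -4.04188657e-01 -1.34717145e-01]
 [-4.79653836e-04  3.17167628e-01 -9.48369372e-01]] [[356.27334674   0.         316.47154623]
 [  0.         356.27334674 240.89403112]
 [  0.           0.           1.        ]]
1.15 [ 0.46975528 -0.20264148  0.25337062] [-0.00171485  0.97476392  0.22322761  0.00134041] [ 0.45672972  0.2183453  -0.19479811  1.93034217  0.04484866  0.99662214
 -0.878443  ]
[318.14450114 206.74753765]
[316.84289018 214.02825588]
```

View pics/w1.png

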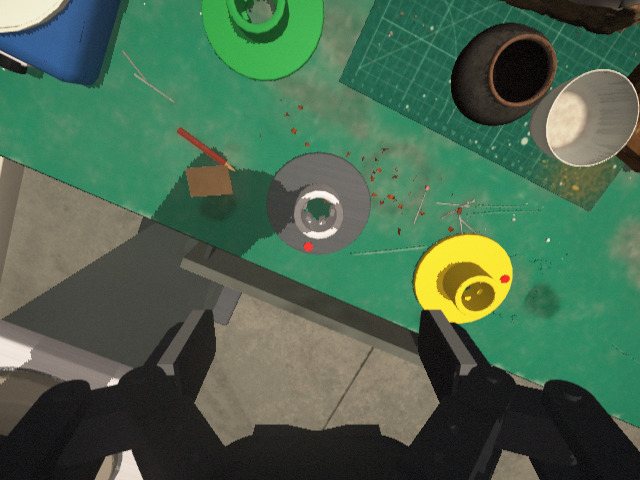

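The wrist view shows the dark disc's plate centred about (319.5,204), within 2–3 px of the prediction, with the dot at (308,247). The arm was still settling. I'll descend part way and fit the plate circle.

jog_arm([
  [0,-0.002,-0.03,0,0,0,1],
  [0,0,-0.03,0,0,0,1],
  [0,0,-0.02,0,0,0,1],
  [0,0,0,0,0,0,1],
  [0,0,0,0,0,0,1],
  [0,0,0,0,0,0,1],
])

```text
t: 1.75
eef_pos: [0.4668, -0.2149, 0.1745]
tool_rot: [0.001, 0.976, 0.218, 0.001]
contact_force: [0.2, 0.4, -0.4]
gripper_width: 1.001
grasp_force: 0.0
```

```bash
cat >> h.py <<'E'
from scipy.optimize import least_squares
def disc(c,guess,z=.008,r=.055):
    """plate circle centre and dot position at height z of the plate's top"""
    im=c["img"].astype(int); sat=im.max(2)-im.min(2)
    th=np.linspace(0,2*np.pi,180,endpoint=False); pts=[]
    g=np.array(guess[:2],float)
    for k in range(3):
        pts=[]
        for t in th:
            rr=np.linspace(r-.012,r+.012,49)
            P=[proj(c,[g[0]+q*np.cos(t),g[1]+q*np.sin(t),z]) for q in rr]
            P=np.array(P)
            if P.min()<1 or (P[:,0]>637).any() or (P[:,1]>477).any(): continue
            s=cv2.remap(sat.astype(np.float32),P[:,0].astype(np.float32)[None],P[:,1].astype(np.float32)[None],1)[0]
            d=s[6:]-s[:-6]; i=np.argmax(abs(d))
            if abs(d[i])>25: pts.append(g+rr[i+3]*np.array([np.cos(t),np.sin(t)]))
        pts=np.array(pts)
        f=least_squares(lambda x:np.hypot(*(pts-x[:2]).T)-x[2],[*g,r],loss="soft_l1",f_scale=.0008)
        g=f.x[:2]
    hsv=cv2.cvtColor(c["img"],cv2.COLOR_RGB2HSV)
    red=(((hsv[...,0]<8)|(hsv[...,0]>172))&(hsv[...,1]>150)&(hsv[...,2]>110)).astype(np.uint8)
    n,l,s,ce=cv2.connectedComponentsWithStats(red); dots=[]
    for i in range(1,n):
        w=ray(c,*ce[i],z)[:2]
        if s[i,4]>8 and abs(np.hypot(*(w-g))-.046)<.006: dots.append((w,np.hypot(*(w-g)),np.degrees(np.arctan2(*(w-g)[::-1])),s[i,4]))
    return f.x,len(pts),dots
E
python3 - <<'E'
from h import *
import pickle
s=bot.get_obs(); print(s["t"],s["eef_pos"],s["tool_rot"],s["q"][6])
c=cam("wrist");pickle.dump(c,open("w2.pkl","wb")); cv2.imwrite("pics/w2.png",c["img"][:,:,::-1])
print(disc(c,[.465,-.2137]))
t=pickle.load(open("c0.pkl","rb"))
print(disc(t["top"],[.465,-.2137])); print(disc(t["scene"],[.465,-.2137]))
E
```

```text
1.75 [ 0.46677897 -0.21490234  0.17453482] [5.46079679e-04 9.75842718e-01 2.18471880e-01 8.53527602e-04] -0.8919007385145061
(array([ 0.46646769, -0.21314697,  0.05453045]), 180, [(array([ 0.42059386, -0.22247671]), np.float64(0.04681295047853308), np.float64(-168.50406638264644), np.int32(97))])
(array([ 0.46655188, -0.2122925 ,  0.05495311]), 180, [(array([ 0.42186022, -0.2220709 ]), np.float64(0.0457489006629531), np.float64(-167.65834480296414), np.int32(15))])
(array([ 0.46314199, -0.21099469,  0.05585985]), 152, [(array([ 0.41940893, -0.22275211]), np.float64(0.045285950289373), np.float64(-164.95212571619402), np.int32(16))])
```

jog_arm([
  [0,0.001,-0.03,0,0,0,1],
  [0,0.001,-0.04,0,0,0,1],
  [0,0,-0.04,0,0,0,1],
  [0,0,-0.02,0,0,0,1],
  [0,0,-0.0115,0,0,0,1],
  [0,0,0,0,0,0,1],
  [0,0,0,0,0,0,0.3],
  [0,0,0,0,0,0,0.3],
  [0,0,0,0,0,0,0.3],
  [0,0,0,0,0,0,0.3],
], newtons=60)

```text
t: 2.8
eef_pos: [0.467, -0.2128, 0.0334]
tool_rot: [0.001, 0.976, 0.219, 0.001]
contact_force: [-0.5, 0.9, 8.3]
gripper_width: 0.542
grasp_force: 60.8
```

jog_arm([
  [0,0,0,0,0,0,0.3],
  [0,0,0,0,0,0,0.3],
  [0,0,0,0,0,0,0.3],
])

```text
t: 3.1
eef_pos: [0.467, -0.2128, 0.0334]
tool_rot: [0.001, 0.976, 0.219, 0.001]
contact_force: [-0.3, 0.1, 8.3]
gripper_width: 0.539
grasp_force: 60.8
```

jog_arm([
  [0,0,0.01,0,0,0,0.3],
  [0,0,0.02,0,0,0,0.3],
  [0,0,0.03,0,0,0,0.3],
  [0,0,0.03,0,0,0,0.3],
  [0,0,0.03,0,0,0,0.3],
  [0,0,0.03,0,0,0,0.3],
  [0,0,0,0,0,0,0.3],
  [0,0,0,0,0,0,0.3],
])

```text
t: 3.9
eef_pos: [0.4656, -0.2125, 0.1819]
tool_rot: [0.0, 0.976, 0.219, 0.0]
contact_force: [-0.3, 0.1, -5.0]
gripper_width: 0.538
grasp_force: 63.1
```

```bash
python3 - <<'E'
from h import *
import pickle
s=bot.get_obs(); print(s["t"],s["eef_pos"],s["tool_rot"],s["contact_force"],s["gripper_width"])
c=cam("wrist");t=pickle.load(open("c0.pkl","rb"))
z=s["eef_pos"][2]-.0334+.008
im=c["img"][:,:,::-1]; cv2.imwrite("pics/w3.png",im)
print("held",disc(c,s["eef_pos"],z))
for n in("top","scene"):
    f=disc(t[n],[.568,.101],.064,.084); print(n,"pan",f[0],f[1])
    f=disc(t[n],[.568,.101],.074,.028); print(n,"flange",f[0],f[1])
T=t["top"]["img"][225:300,190:235,::-1]; S=t["scene"]["img"][320:420,200:340,::-1]
a=cv2.resize(T,(360,600),interpolation=cv2.INTER_CUBIC); b=cv2.resize(im,(440,330))
p=np.zeros((600,800,3),np.uint8); p[:,:360]=a; p[:330,360:]=b; p[330:,360:738]=cv2.resize(S,(378,270),interpolation=cv2.INTER_CUBIC)
cv2.imwrite("pics/m3.png",p)
E
```

```text
3.9 [ 0.46559115 -0.21246504  0.18194466] [2.49481136e-04 9.75829332e-01 2.18533750e-01 2.27475574e-04] [-0.31768881  0.10154215 -4.95462361] 0.5381247451495054
held (array([ 0.46342568, -0.21389178,  0.05636041]), 105, [])
top pan [0.57103089 0.10946312 0.08427199] 180
top flange [0.56638215 0.10797963 0.02721326] 40
scene pan [0.56872449 0.11060858 0.08671122] 147Traceback (most recent call last):
  File "<stdin>", line 10, in <module>
  File "h.py", line 30, in disc
    f=least_squares(lambda x:np.hypot(*(pts-x[:2]).T)-x[2],[*g,r],loss="soft_l1",f_scale=.0008)
    return func(*args, **kwargs)
    vector_fun = VectorFunction(
        fun_wrapped,
    ...<6 lines>...
        workers=workers
    )
    self._update_fun()
    ~~~~~~~~~~~~~~~~^^
    self.f = self.fun_wrapped(xp_copy(self.x))
             ~~~~~~~~~~~~~~~~^^^^^^^^^^^^^^^^^
    return np.atleast_1d(self.fun(x))
                         ~~~~~~~~^^^
    return self.f(x, *self.args, **self.kwargs)
           ~~~~~~^^^^^^^^^^^^^^^^^^^^^^^^^^^^^^
  File "h.py", line 30, in <lambda>
    f=least_squares(lambda x:np.hypot(*(pts-x[:2]).T)-x[2],[*g,r],loss="soft_l1",f_scale=.0008)
                                        ~~~^~~~~~
ValueError: operands could not be broadcast together with shapes (0,) (2,)
```

jog_arm([
  [0.003,0.018,0.005,0,0,-0.03,0.3],
  [0.003,0.018,0.005,0,0,-0.03,0.3],
  [0.003,0.018,0.005,0,0,-0.03,0.3],
  [0.003,0.018,0.005,0,0,-0.03,0.3],
  [0.003,0.018,0,0,0,-0.03,0.3],
  [0.003,0.018,0,0,0,-0.03,0.3],
  [0.003,0.018,0,0,0,-0.03,0.3],
  [0.003,0.018,0,0,0,-0.03,0.3],
  [0,0,0,0,0,0,0.3],
  [0,0,0,0,0,0,0.3],
])

```text
t: 4.95
eef_pos: [0.4889, -0.0683, 0.2002]
tool_rot: [-0.0, 0.995, 0.101, -0.002]
contact_force: [-1.0, -0.7, -4.7]
gripper_width: 0.539
grasp_force: 63.2
```

```bash
python3 - <<'E'
from h import *
import pickle
s=bot.get_obs(); print(s["t"],s["eef_pos"],s["tool_rot"],s["contact_force"],s["q"])
c=cam("wrist");pickle.dump(c,open("w4.pkl","wb"));t=pickle.load(open("c0.pkl","rb"))["top"]
for u,v,z in((212.75,251.8,.074),(213.6,252.5,.064)): print(ray(t,u,v,z))
for p in([.5695,.1095,.074],[.5695,.1095,.11]): print(proj(c,p))
cv2.imwrite("pics/w4.png",c["img"][:,:,::-1])
E
```

```text
4.95 [ 0.48886965 -0.06834083  0.20018006] [-1.78321634e-04  9.94886115e-01  1.00989024e-01 -1.67434045e-03] [-1.04419203 -0.65617608 -4.74720135] [ 0.20557391  0.25684766 -0.22406614  2.02068222  0.07353926  0.87491906
 -1.42723048]
[0.56954361 0.1076158  0.074     ]
[0.56913456 0.10774859 0.064     ]
[63.59342749 66.54448017]
[17.86280324 56.80165335]
```

View pics/w4.png

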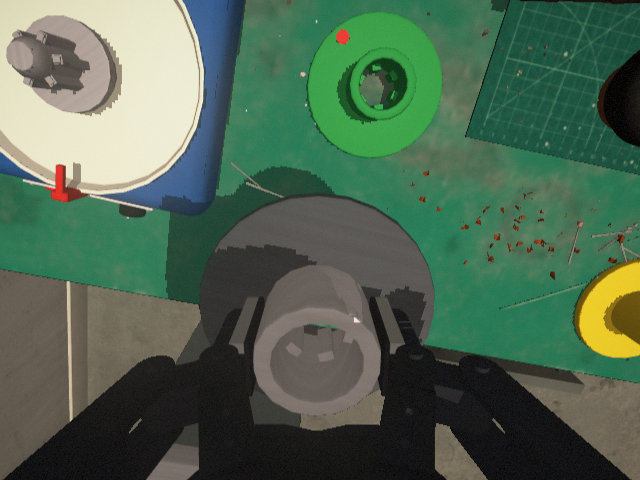

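jog_arm([
  [-0.002,0.02,0,0,0,-0.01,0.3],
  [-0.002,0.03,0,0,0,-0.01,0.3],
  [-0.002,0.03,0,0,0,-0.01,0.3],
  [-0.002,0.03,0,0,0,-0.01,0.3],
  [-0.002,0.03,0,0,0,-0.01,0.3],
  [-0.002,0.03,0,0,0,-0.01,0.3],
  [0,0,0,0,0,0,0.3],
  [0,0,0,0,0,0,0.3],
  [0,0,0,0,0,0,0.3],
])

```text
t: 5.9
eef_pos: [0.4779, 0.0996, 0.2013]
tool_rot: [0.001, 0.998, 0.069, -0.001]
contact_force: [-0.1, 0.3, -4.3]
gripper_width: 0.539
grasp_force: 63.3
```

```bash
python3 - <<'E'
from h import *
import pickle
s=bot.get_obs(); print(s["t"],s["eef_pos"],s["tool_rot"],s["contact_force"],s["q"])
c=cam("wrist");pickle.dump(c,open("w5.pkl","wb"))
P=proj(c,[.5695,.1085,.084]);print(P)
x,y=int(P[0])-100,max(0,int(P[1])-75); print("crop origin",x,y)
cv2.imwrite("pics/w5.png",cv2.resize(c["img"][y:y+150,x:x+200,::-1],(800,600),interpolation=cv2.INTER_CUBIC))
E
```

```text
5.9 [0.4779019  0.09963691 0.20128822] [ 5.32719332e-04  9.97597572e-01  6.92710893e-02 -5.63172850e-04] [-0.0725228   0.29419367 -4.25367211] [-0.06349233  0.25303731 -0.31196708  2.02781662  0.10106126  0.87638218
 -1.86318315]
[322.04902246 105.21773111]
crop origin 222 30
```

View pics/w5.png

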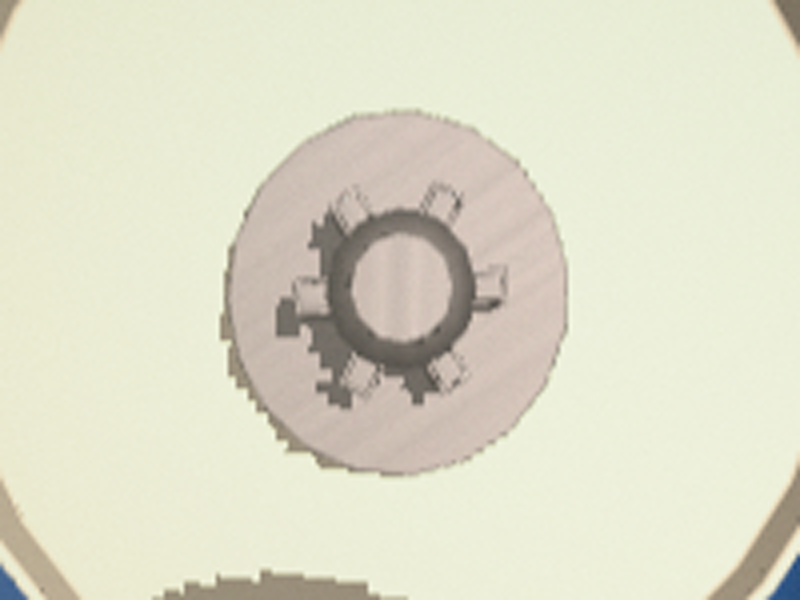

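The enlarged view shows the flange centred at crop (398.5,293) and the nose at (402,287). The six tooth tops are at (310,296), (350,210), (443,204), (492,285), (447,370) and (360,378).

```bash
python3 - <<'E'
from h import *
import pickle
c=pickle.load(open("w5.pkl","rb"))
f=lambda X,Y,z: ray(c,(X+.5)/4-.5+222,(Y+.5)/4-.5+30,z)
print("flange",f(398.5,293,.074),"edges",[f(*p,.074)[:2] for p in((229,290),(568,290),(398,112),(398,474))])
print("nose",f(402,287,.110))
T=np.array([f(*p,.1005)[:2] for p in((310,296),(350,210),(443,204),(492,285),(447,370),(360,378))])
m=T.mean(0); d=T-m; a=np.degrees(np.arctan2(d[:,1],d[:,0])); print("teeth",m,np.hypot(*d.T),a, a%60)
print("disc fit",disc(c,m,.074,.028)[0])
# pointer: red pixels with z .079
hsv=cv2.cvtColor(c["img"],cv2.COLOR_RGB2HSV)
for n,cc in(("w4",pickle.load(open("w4.pkl","rb"))),("w5",c),("top",pickle.load(open("c0.pkl","rb"))["top"])):
    hsv=cv2.cvtColor(cc["img"],cv2.COLOR_RGB2HSV)
    red=(((hsv[...,0]<8)|(hsv[...,0]>172))&(hsv[...,1]>150)&(hsv[...,2]>90)).astype(np.uint8)
    k,l,s,ce=cv2.connectedComponentsWithStats(red)
    for i in range(1,k):
        w=ray(cc,*ce[i],.079)
        if s[i,4]>8 and .05<np.hypot(*(w[:2]-m))<.12:
            ys,xs=np.where(l==i); P=np.array([ray(cc,x,y,.079)[:2] for x,y in zip(xs,ys)])-m; r=np.hypot(*P.T)
            q=P[r<r.min()+.006].mean(0); print(n,s[i],ce[i],r.min(),q,np.degrees(np.arctan2(q[1],q[0])))
E
```

```text
flange [0.57125283 0.10912166 0.074     ] edges [array([0.56792209, 0.13636874]), array([0.57548162, 0.0820008 ]), array([0.59735476, 0.11294289]), array([0.54308185, 0.10516769])]
nose [0.57038481 0.10898573 0.11      ]
teeth [0.57024095 0.10906235] [0.01308509 0.01299235 0.01305766 0.0132659  0.01280116 0.01326659] [ 100.5949801    41.59977217  -19.47950271  -78.31423958 -139.39608289
  161.59505284] [40.5949801  41.59977217 40.52049729 41.68576042 40.60391711 41.59505284]Traceback (most recent call last):
  File "<stdin>", line 9, in <module>
  File "h.py", line 30, in disc
    f=least_squares(lambda x:np.hypot(*(pts-x[:2]).T)-x[2],[*g,r],loss="soft_l1",f_scale=.0008)
    return func(*args, **kwargs)
    vector_fun = VectorFunction(
        fun_wrapped,
    ...<6 lines>...
        workers=workers
    )
    self._update_fun()
    ~~~~~~~~~~~~~~~~^^
    self.f = self.fun_wrapped(xp_copy(self.x))
             ~~~~~~~~~~~~~~~~^^^^^^^^^^^^^^^^^
    return np.atleast_1d(self.fun(x))
                         ~~~~~~~~^^^
    return self.f(x, *self.args, **self.kwargs)
           ~~~~~~^^^^^^^^^^^^^^^^^^^^^^^^^^^^^^
  File "h.py", line 30, in <lambda>
    f=least_squares(lambda x:np.hypot(*(pts-x[:2]).T)-x[2],[*g,r],loss="soft_l1",f_scale=.0008)
                                        ~~~^~~~~~
ValueError: operands could not be broadcast together with shapes (0,) (2,)
```

```bash
python3 - <<'E'
from h import *
import pickle
m=np.array([.5704,.1090])
c5=pickle.load(open("w5.pkl","rb"));c4=pickle.load(open("w4.pkl","rb"));ct=pickle.load(open("c0.pkl","rb"))["top"]
for n,cc in(("w4",c4),("w5",c5),("top",ct)):
    hsv=cv2.cvtColor(cc["img"],cv2.COLOR_RGB2HSV)
    red=(((hsv[...,0]<8)|(hsv[...,0]>172))&(hsv[...,1]>150)&(hsv[...,2]>90)).astype(np.uint8)
    k,l,s,ce=cv2.connectedComponentsWithStats(red)
    for i in range(1,k):
        w=ray(cc,*ce[i],.079)
        if s[i,4]>8 and .05<np.hypot(*(w[:2]-m))<.12:
            ys,xs=np.where(l==i); P=np.array([ray(cc,x,y,.079)[:2] for x,y in zip(xs,ys)])-m; r=np.hypot(*P.T)
            q=P[r<r.min()+.006].mean(0); print(n,s[i],ce[i],r.min(),q,np.degrees(np.arctan2(q[1],q[0])))
c2=pickle.load(open("w2.pkl","rb")); P=proj(c2,[.4665,-.2128,.03]); x,y=int(P[0])-40,int(P[1])-40; print("w2 crop",x,y)
a=cv2.resize(c2["img"][y:y+80,x:x+80,::-1],(480,480),interpolation=cv2.INTER_CUBIC)
# pointer crop in w5
P=proj(c5,m.tolist()+[.079]); print("w5 spindle",P)
p=proj(c5,[m[0]-.075,m[1]+.0,.079]); x,y=int(p[0])-30,int(p[1])-45; print("w5 crop",x,y)
b=cv2.resize(c5["img"][y:y+90,x:x+60,::-1],(320,480),interpolation=cv2.INTER_CUBIC)
cv2.imwrite("pics/m6.png",np.hstack([a,b]))
# unit housing yaw from pan's blue square in top image
hsv=cv2.cvtColor(ct["img"],cv2.COLOR_RGB2HSV); bl=((abs(hsv[...,0].astype(int)-108)<10)&(hsv[...,1]>120)).astype(np.uint8); bl[:,300:]=0
q=cv2.boxPoints(cv2.minAreaRect(np.argwhere(bl)[:,::-1].astype(np.float32))); W=np.array([ray(ct,*k,.053)[:2] for k in q]); print("box",W,[np.degrees(np.arctan2(*(W[(i+1)%4]-W[i])[::-1]))for i in range(4)])
E
```

```text
w4 [ 46 165  41  37 563] [ 63.19538188 187.38543517] 0.06220359280603071 [-0.0651962   0.00090654] 179.20336294864657
top [207 278   6  11  35] [209.34285714 284.37142857] 0.06317635717852438 [-0.06551179  0.00217529] 178.0982182055744
top [197 290   7   3  12] [200.   291.25] 0.09492161247297845 [-0.09422773  0.02295515] 166.30866480684946
w2 crop 273 192
w5 spindle [321.35231539 103.94013739]
w5 crop 276 172
box [[ 0.97244146  0.32499972]
 [ 1.03622159  0.05267897]
 [ 0.2943018  -0.11838835]
 [ 0.2408097   0.13008435]] [np.float64(-76.81837423311877), np.float64(-167.01601078839627), np.float64(102.1494122522484), np.float64(14.91778536809943)]
```

View pics/m6.png

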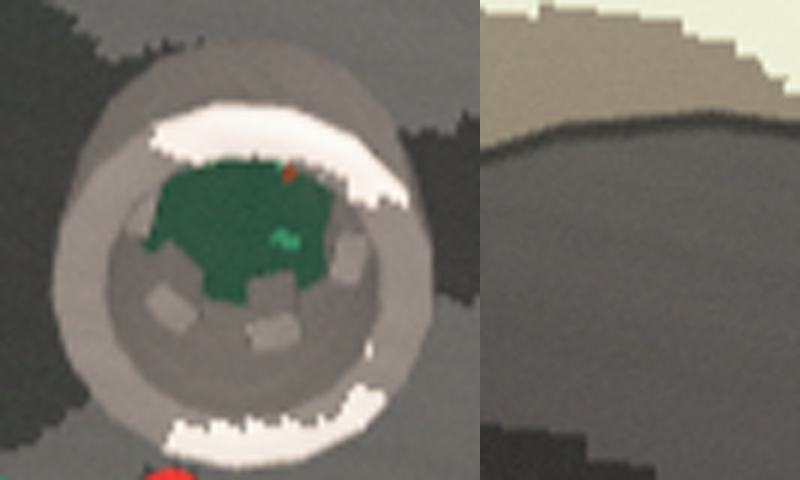

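```bash
python3 - <<'E'
from h import *
import pickle
c=pickle.load(open("w2.pkl","rb"))
P=np.array([ray(c,(X+.5)/6-.5+273,(Y+.5)/6-.5+192,.022)[:2] for X,Y in((143,215),(172,308),(273,332),(348,258))])
f=least_squares(lambda x:np.hypot(*(P-x).T)-.0145,[.4665,-.2128]); print(f.x,f.fun)
for m in(f.x,np.array([.4665,-.2131])):
    d=P-m; a=np.degrees(np.arctan2(d[:,1],d[:,0])); print(np.hypot(*d.T),a,a%60)
print(disc(c,[.4665,-.213]))
s=bot.get_obs(); q=s["tool_rot"]; r=R.from_quat(np.r_[q[1:],q[0]]); print(r.as_matrix()[:,0], np.degrees(np.arctan2(*r.as_matrix()[1::-1,0])))
E
```

```text
[ 0.46617354 -0.21343797] [-5.49784934e-04  9.45458954e-05 -4.62226445e-05 -4.80078072e-04]
[0.01395022 0.01459455 0.01445378 0.01401992] [ 105.0402634   161.66081428 -140.54324561  -79.36270867] [45.0402634  41.66081428 39.45675439 40.63729133]
[0.01371447 0.01480415 0.01492071 0.01429695] [ 106.72405778  163.30016136 -140.33788254  -80.89873351] [46.72405778 43.30016136 39.66211746 39.10126649]
(array([ 0.46646302, -0.21315091,  0.05452696]), 180, [(array([ 0.42059386, -0.22247671]), np.float64(0.046807584386785894), np.float64(-168.5076518293403), np.int32(97))])
[ 9.90456331e-01  1.37823885e-01 -9.13270877e-04] 7.921946672281363
```

Bore teeth and spindle teeth agree: a tool turn of about -12.7° from here brings mesh, after which the dot is about 17° off the pointer (inside the stated 15–30°). I'll move over the spindle.

jog_arm([
  [0.013,0.0015,0,0,0,-0.032,0.3],
  [0.016,0.0015,0,0,0,-0.032,0.3],
  [0.016,0.0015,0,0,0,-0.032,0.3],
  [0.016,0.0015,0,0,0,-0.032,0.3],
  [0.016,0.0015,-0.005,0,0,-0.032,0.3],
  [0.01,0.001,-0.015,0,0,-0.032,0.3],
  [0.006,0.001,-0.015,0,0,-0.03,0.3],
  [0,0,-0.01,0,0,0,0.3],
  [0,0,0,0,0,0,0.3],
  [0,0,0,0,0,0,0.3],
])

```text
t: 6.95
eef_pos: [0.571, 0.1106, 0.1568]
tool_rot: [0.0, 0.999, -0.041, -0.0]
contact_force: [-0.4, 0.1, -4.5]
gripper_width: 0.545
grasp_force: 63.3
```

```bash
cat > st.py <<'E'
from h import *
s=bot.get_obs(); q=s["tool_rot"]; M=R.from_quat(np.r_[q[1:],q[0]]).as_matrix()
print("t",round(s["t"],2),"pos",s["eef_pos"].round(4),"yaw",np.degrees(np.arctan2(M[1,0],M[0,0])).round(2),"z",M[:,2].round(4),"F",s["contact_force"].round(1),"T",s["torque"].round(3),"q7",s["q"][6].round(2))
E
python3 - <<'E'
import st
from h import *
import pickle
c=cam("wrist");pickle.dump(c,open("w7.pkl","wb"))
P=proj(c,[.5704,.109,.13]); x,y=int(P[0])-100,int(P[1])-75; print(x,y,[proj(c,[.5704,.109,z]).round(1) for z in(.11,.12,.16)])
y=min(y,330)
cv2.imwrite("pics/w7.png",cv2.resize(c["img"][y:y+150,x:x+200,::-1],(800,600),interpolation=cv2.INTER_CUBIC))
E
```

```text
t 6.95 pos [0.571  0.1106 0.1568] yaw -4.67 z [-4.e-04 -2.e-04 -1.e+00] F [-0.4  0.1 -4.5] T [ 0.    -0.044  0.016] q7 -2.07
219 234 [array([319.5, 290.1]), array([319.6, 299.3]), array([320.4, 348.4])]
```

View pics/w7.png

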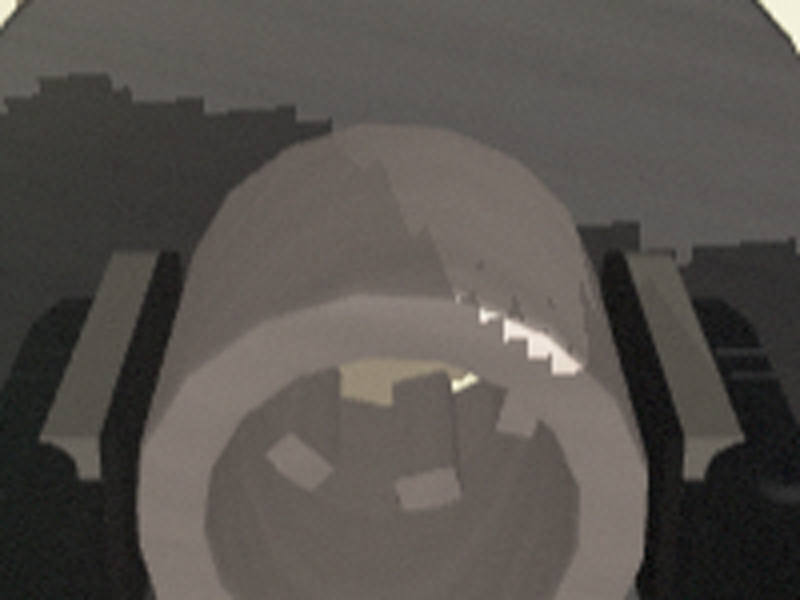

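The view down the hub shows the disc held level, with its bore centred near px x=318. Spindle axis predicted at 320. I'll correct y slightly and descend over the pilot nose.

jog_arm([
  [0,-0.0008,0,0,0,0,0.3],
  [0,-0.0007,-0.004,0,0,0,0.3],
  [0,0,-0.005,0,0,0,0.3],
  [0,0,-0.004,0,0,0,0.3],
  [0,0,-0.003,0,0,0,0.3],
  [0,0,-0.003,0,0,0,0.3],
  [0,0,-0.002,0,0,0,0.3],
  [0,0,0,0,0,0,0.3],
  [0,0,0,0,0,0,0.3],
])

```text
t: 7.9
eef_pos: [0.5711, 0.1095, 0.1359]
tool_rot: [-0.0, 0.999, -0.041, 0.0]
contact_force: [0.2, -0.1, -4.8]
gripper_width: 0.54
grasp_force: 63.4
```

```bash
python3 st.py
```

```text
t 7.9 pos [0.5711 0.1095 0.1359] yaw -4.65 z [ 1.e-04  0.e+00 -1.e+00] F [ 0.2 -0.1 -4.8] T [-0.004  0.013  0.016] q7 -2.08
```

jog_arm([
  [0,0,-0.001,0,0,0,0.3],
  [0,0,-0.001,0,0,0,0.3],
  [0,0,-0.001,0,0,0,0.3],
  [0,0,-0.001,0,0,0,0.3],
  [0,0,-0.001,0,0,0,0.3],
  [0,0,0,0,0,0,0.3],
])

```text
t: 8.5
eef_pos: [0.5709, 0.1095, 0.1306]
tool_rot: [0.0, 0.999, -0.041, -0.0]
contact_force: [-0.1, -0.4, -4.5]
gripper_width: 0.54
grasp_force: 63.4
```

```bash
python3 st.py
```

```text
t 8.5 pos [0.5709 0.1095 0.1306] yaw -4.66 z [-2.e-04 -1.e-04 -1.e+00] F [-0.1 -0.4 -4.5] T [ 0.049 -0.035  0.007] q7 -2.08
```

jog_arm([
  [0,0,-0.001,0,0,0.02,0.3],
  [0,0,-0.001,0,0,-0.02,0.3],
  [0,0,-0.001,0,0,-0.02,0.3],
  [0,0,-0.001,0,0,0.02,0.3],
  [0,0,0,0,0,0,0.3],
])

```text
t: 9.0
eef_pos: [0.5709, 0.1095, 0.1266]
tool_rot: [0.0, 0.999, -0.04, -0.0]
contact_force: [0.5, 0.2, -4.7]
gripper_width: 0.542
grasp_force: 63.4
```

```bash
python3 st.py
```

```text
t 9.0 pos [0.5709 0.1095 0.1266] yaw -4.6 z [-2.e-04 -1.e-04 -1.e+00] F [ 0.5  0.2 -4.7] T [-0.027 -0.154 -0.01 ] q7 -2.08
```

The teeth are engaged: the disc is 5 mm below the unmeshed standing height with no load. I'll continue down, rocking gently.

jog_arm([
  [0,0,-0.002,0,0,0.01,0.3],
  [0,0,-0.002,0,0,-0.02,0.3],
  [0,0,-0.002,0,0,0.02,0.3],
  [0,0,-0.002,0,0,-0.02,0.3],
  [0,0,-0.002,0,0,0.01,0.3],
  [0,0,-0.002,0,0,0,0.3],
  [0,0,-0.002,0,0,0,0.3],
  [0,0,-0.002,0,0,0,0.3],
  [0,0,0,0,0,0,0.3],
])

```text
t: 9.9
eef_pos: [0.571, 0.1094, 0.1105]
tool_rot: [0.0, 0.999, -0.041, -0.0]
contact_force: [0.0, -0.3, -6.4]
gripper_width: 0.541
grasp_force: 63.3
```

```bash
python3 st.py
```

```text
t 9.9 pos [0.571  0.1094 0.1105] yaw -4.66 z [-2.e-04 -1.e-04 -1.e+00] F [ 0.  -0.3 -6.4] T [-0.112 -0.16   0.024] q7 -2.09
```

jog_arm([
  [0,0,-0.001,0,0,0,0.3],
  [0,0,-0.001,0,0,0,0.3],
  [0,0,-0.0005,0,0,0,0.3],
  [0,0,-0.0005,0,0,0,0.3],
  [0,0,0,0,0,0,0.3],
])

```text
t: 10.4
eef_pos: [0.571, 0.1095, 0.1078]
tool_rot: [-0.0, 0.999, -0.041, 0.0]
contact_force: [0.2, -0.8, -3.8]
gripper_width: 0.539
grasp_force: 63.4
```

```bash
python3 st.py
```

```text
t 10.4 pos [0.571  0.1095 0.1078] yaw -4.66 z [ 1.e-04  0.e+00 -1.e+00] F [ 0.2 -0.8 -3.8] T [-0.181 -0.137 -0.048] q7 -2.09
```

jog_arm([
  [0,0,-0.0005,0,0,0,0.3],
  [0,0,-0.0003,0,0,0,0.3],
  [0,0,0,0,0,0,0.3],
])

```text
t: 10.7
eef_pos: [0.5711, 0.1095, 0.1075]
tool_rot: [0.0, 0.999, -0.041, 0.0]
contact_force: [-1.7, -1.0, 2.8]
gripper_width: 0.54
grasp_force: 64.0
```

```bash
python3 st.py
```

```text
t 10.7 pos [0.5711 0.1095 0.1075] yaw -4.66 z [ 3.e-04 -1.e-04 -1.e+00] F [-1.7 -1.   2.8] T [-0.294  0.444 -0.066] q7 -2.09
```

Seated at the expected height, with about 7 N of press. Now I'll turn it.

jog_arm([
  [0,0,0,0,0,0.02,0.3],
  [0,0,0,0,0,0.03,0.3],
  [0,0,0,0,0,0.03,0.3],
  [0,0,0,0,0,0.03,0.3],
  [0,0,0,0,0,0.03,0.3],
  [0,0,0,0,0,0.03,0.3],
  [0,0,0,0,0,0.03,0.3],
  [0,0,0,0,0,0.03,0.3],
  [0,0,0,0,0,0.02,0.3],
  [0,0,0,0,0,0.01,0.3],
])

```text
t: 11.7
eef_pos: [0.5715, 0.1098, 0.1075]
tool_rot: [-0.0, 0.996, 0.09, 0.001]
contact_force: [-1.7, -1.3, 5.1]
gripper_width: 0.54
grasp_force: 64.1
```

```bash
python3 - <<'E'
import st
from h import *
import pickle
for n in("top","scene","wrist"):
    c=cam(n); pickle.dump(c,open(f"s1{n}.pkl","wb")); cv2.imwrite(f"pics/s1{n}.png",c["img"][:,:,::-1])
    print(n,[proj(c,[.5704-r,.109,.082]).round(1) for r in(.046,.0625)])
E
```

```text
t 11.7 pos [0.5715 0.1098 0.1075] yaw 10.36 z [ 1.1e-03  5.0e-04 -1.0e+00] F [-1.7 -1.3  5.1] T [-0.334  0.218 -0.153] q7 -1.87
top [array([210.5, 270.6]), array([210.2, 277.6])]
scene [array([282. , 353.8]), array([289.9, 358.6])]
wrist [array([300.5, 392.2]), array([295.2, 417.8])]
```

```bash
cat > dots.py <<'E'
from h import *
import pickle
def run(tag):
  m=np.array([.5704,.109])
  for n in("top","scene","wrist"):
    c=pickle.load(open(f"{tag}{n}.pkl","rb")); hsv=cv2.cvtColor(c["img"],cv2.COLOR_RGB2HSV)
    red=(((hsv[...,0]<8)|(hsv[...,0]>172))&(hsv[...,1]>140)&(hsv[...,2]>70)).astype(np.uint8)
    k,l,s,ce=cv2.connectedComponentsWithStats(red)
    for i in range(1,k):
        w=ray(c,*ce[i],.082)[:2]-m
        if s[i,4]>3 and .03<np.hypot(*w)<.13: print(n,ce[i].round(1),s[i],"r",np.hypot(*w).round(4),"ang",np.degrees(np.arctan2(w[1],w[0])).round(1))
E
python3 - <<'E'
import dots; dots.run("s1")
from h import *
import pickle
p=[]
for n,u,v in(("top",211,262),("scene",270,350)):
    c=pickle.load(open(f"s1{n}.pkl","rb")); p.append(cv2.resize(c["img"][v-30:v+30,u-40:u+40,::-1],(400,300),interpolation=cv2.INTER_CUBIC))
c=pickle.load(open("s1wrist.pkl","rb")); p.append(cv2.resize(c["img"][:,:,::-1],(400,300)))
cv2.imwrite("pics/m9.png",np.vstack([np.hstack(p[:2]),np.hstack([p[2],p[2]*0])]))
E
```

```text
top [208.8 270.4] [207 269   5   4  16] r 0.0458 ang 174.8
top [209.5 284.2] [208 278   6  11  31] r 0.0777 ang 179.3
scene [281.5 355.3] [279 353   6   6  30] r 0.047 ang 176.6
scene [299.1 369.6] [291 362  13  16  72] r 0.0876 ang 174.7
scene [295.1 397.4] [292 393   7  10  41] r 0.1218 ang 155.0
wrist [597.5 207. ] [590 200  16  15 190] r 0.1272 ang -56.7
wrist [287.1 418.9] [276 410  21  16 201] r 0.0641 ang 176.4
```

View pics/m9.png

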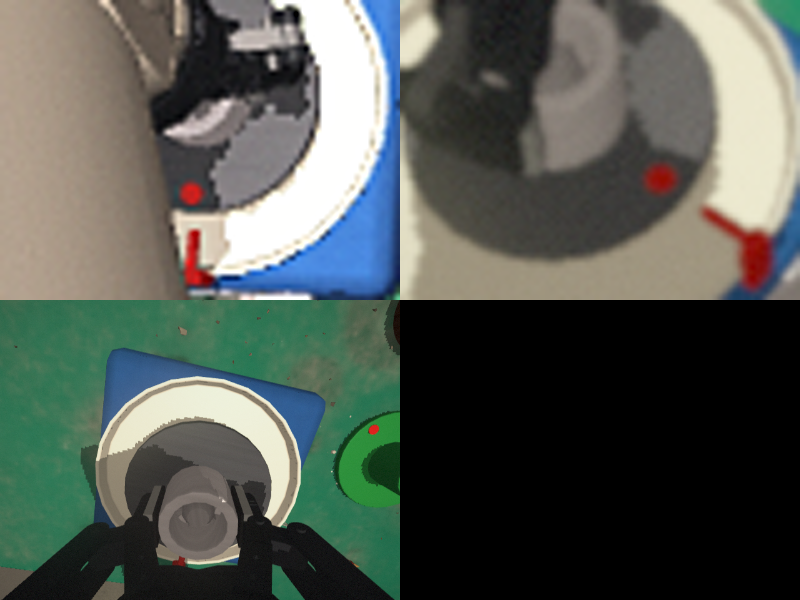

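The dot is visible in the top crop at about px (208.8,270.4), and the pointer tip at about (209.8,278.6), so a few degrees remain. I'll pin down the unit's yaw from the housing edges and the pointer.

```bash
python3 - <<'E'
from h import *
import pickle
m=np.array([.5704,.109]); o=pickle.load(open("c0.pkl","rb"))
ct=o["top"]; im=ct["img"].astype(np.float32); blue=im[...,2]-im[...,0]   # high in blue housing
def edge(cols,v0,v1,axis):
    out=[]
    for k in cols:
        s=blue[v0:v1,k] if axis==0 else blue[k,v0:v1]
        h=(s.max()+s[:3].mean())/2; i=np.argmax(s>h); f=i-1+(h-s[i-1])/(s[i]-s[i-1])
        p=(k,v0+f) if axis==0 else (v0+f,k); out.append(ray(ct,*p,.053)[:2])
    return np.array(out)
for n,e in(("back",edge(range(188,248),208,224,0)),("left",edge(range(224,284),168,186,1))):
    vx,vy,x0,y0=cv2.fitLine(e.astype(np.float32),cv2.DIST_HUBER,0,.001,.001).ravel(); print(n,np.degrees(np.arctan2(vy,vx))%90, "dist of axis",abs((m[0]-x0)*vy-(m[1]-y0)*vx))
def prof(c,rs,z=.079,w=(-25,25)):
    im=c["img"].astype(np.float32); red=np.clip(im[...,0]-np.maximum(im[...,1],im[...,2]),0,None)
    A=np.radians(np.arange(180+w[0],180+w[1],.25))
    for r in rs:
        P=np.array([proj(c,[m[0]+r*np.cos(a),m[1]+r*np.sin(a),z]) for a in A],np.float32)
        s=cv2.remap(red,P[None,:,0],P[None,:,1],1)[0]; s[s<.25*s.max()]=0
        k=np.where(s>.5*s.max())[0]
        print("  r",r,"mean",np.degrees((A*s).sum()/s.sum()).round(1),"max",s.max().round(),"half-width edges",np.degrees(A[k[0]]).round(1),np.degrees(A[k[-1]]).round(1))
L=lambda f:pickle.load(open(f,"rb"))
print("ptr w4");prof(L("w4.pkl"),(.063,.066,.070)); print("ptr top0");prof(ct,(.064,.067,.070)); print("ptr s1top");prof(L("s1top.pkl"),(.064,.067,.070));print("ptr scene0");prof(o["scene"],(.063,.066,.070)); 
print("dot top");prof(L("s1top.pkl"),(.044,.046,.048),.082); print("dot scene");prof(L("s1scene.pkl"),(.044,.046,.048),.082)
E
```

```text
back 87.96074 dist of axis 0.08745765507791689
left 87.920334 dist of axis 0.0880378243405477
ptr w4
  r 0.063 mean 178.9 max 159.0 half-width edges 176.8 180.8
  r 0.066 mean 178.9 max 170.0 half-width edges 176.8 180.5
  r 0.07 mean 178.7 max 172.0 half-width edges 176.5 180.5
ptr top0
  r 0.064 mean 178.0 max 177.0 half-width edges 176.0 180.0
  r 0.067 mean 178.1 max 184.0 half-width edges 176.2 180.0
  r 0.07 mean 178.0 max 195.0 half-width edges 176.2 180.0
ptr s1top
  r 0.064 mean 177.7 max 154.0 half-width edges 175.5 180.0
  r 0.067 mean 177.6 max 156.0 half-width edges 175.5 179.8
  r 0.07 mean 177.5 max 164.0 half-width edges 175.5 179.5
ptr scene0
  r 0.063 mean 178.2 max 19.0 half-width edges 175.8 180.2
  r 0.066 mean 177.9 max 99.0 half-width edges 176.2 179.8
  r 0.07 mean 177.8 max 151.0 half-width edges 176.2 179.5
dot top
  r 0.044 mean 174.9 max 168.0 half-width edges 169.0 180.5
  r 0.046 mean 175.0 max 169.0 half-width edges 169.0 180.8
  r 0.048 mean 174.9 max 162.0 half-width edges 169.8 180.0
dot scene
  r 0.044 mean 176.9 max 106.0 half-width edges 171.5 182.2
  r 0.046 mean 176.8 max 130.0 half-width edges 171.0 182.5
  r 0.048 mean 176.7 max 129.0 half-width edges 171.0 182.2
```

jog_arm([
  [0,0,0,0,0,0.016,0.3],
  [0,0,0,0,0,0.017,0.3],
  [0,0,0,0,0,0,0.3],
  [0,0,0,0,0,0,0.3],
  [0,0,0,0,0,0,0.3],
])

```text
t: 12.35
eef_pos: [0.5715, 0.1098, 0.1075]
tool_rot: [-0.0, 0.994, 0.107, 0.001]
contact_force: [-1.4, -1.0, 4.7]
gripper_width: 0.541
grasp_force: 64.4
```

```bash
cat >> dots.py <<'E'
def prof(c,r,z,m=(.5704,.109)):
    im=c["img"].astype(np.float32); red=np.clip(im[...,0]-np.maximum(im[...,1],im[...,2]),0,None)
    A=np.radians(np.arange(155,205,.25)); P=np.array([proj(c,[m[0]+r*np.cos(a),m[1]+r*np.sin(a),z]) for a in A],np.float32)
    s=cv2.remap(red,P[None,:,0],P[None,:,1],1)[0]; s[s<.25*s.max()]=0
    return np.degrees((A*s).sum()/s.sum()).round(2)
E
cat > ck.py <<'E'
import st, dots
from h import *
for n in("top","scene"):
    c=cam(n); cv2.imwrite(f"pics/{n}_last.png",c["img"][:,:,::-1])
    print(n,"dot",[dots.prof(c,r,.082) for r in(.044,.046,.048)],"ptr",[dots.prof(c,r,.079) for r in(.066,.07)])
E
python3 ck.py
```

```text
t 12.35 pos [0.5715 0.1098 0.1075] yaw 12.24 z [ 1.1e-03  4.0e-04 -1.0e+00] F [-1.4 -1.   4.7] T [-0.329  0.124  0.029] q7 -1.84
top dot [np.float64(177.0), np.float64(176.98), np.float64(176.99)] ptr [np.float64(177.51), np.float64(177.5)]
scene dot [np.float64(178.86), np.float64(178.7), np.float64(178.52)] ptr [np.float64(177.29), np.float64(177.19)]
```

The dot and pointer agree within the camera error. Now I'll let go and lift.

jog_arm([
  [0,0,0.0003,0,0,0,0.6],
  [0,0,0,0,0,0,0.7],
  [0,0,0,0,0,0,0.85],
  [0,0,0,0,0,0,0.85],
  [0,0,0,0,0,0,0.85],
  [0,0,0,0,0,0,0.85],
])

```text
t: 13.05
eef_pos: [0.571, 0.1095, 0.1072]
tool_rot: [-0.0, 0.994, 0.106, -0.0]
contact_force: [0.2, -1.5, -0.3]
gripper_width: 0.852
grasp_force: 0.0
```

jog_arm([
  [0,0,0.005,0,0,0,0.85],
  [0,0,0.01,0,0,0,0.85],
  [0,0,0.02,0,0,0,0.85],
  [0,0,0.03,0,0,0,0.85],
  [0,0,0.03,0,0,0,0.85],
  [0,0,0.03,0,0,0,0.85],
  [0,-0.03,0.02,0,0,0,0.85],
  [0,-0.04,0,0,0,0,0.85],
  [0,-0.04,0,0,0,0,0.85],
  [0,-0.04,0,0,0,0,0.85],
])

```text
t: 14.05
eef_pos: [0.571, -0.0418, 0.2537]
tool_rot: [0.0, 0.994, 0.106, 0.001]
contact_force: [0.5, 0.6, 0.1]
gripper_width: 0.854
grasp_force: 0.0
```

jog_arm([
  [0,-0.04,0,0,0,0,0.85],
  [0,-0.03,0,0,0,0,0.85],
  [0,0,0,0,0,0,0.85],
  [0,0,0,0,0,0,0.85],
])

```text
t: 14.45
eef_pos: [0.571, -0.1109, 0.2531]
tool_rot: [-0.0, 0.994, 0.105, 0.0]
contact_force: [-0.4, 0.7, 0.8]
gripper_width: 0.852
grasp_force: 0.0
```

```bash
python3 ck.py; python3 - <<'E'
from h import *
import pickle
for n in("top","scene"):
    c=cam(n); pickle.dump(c,open(f"f{n}.pkl","wb"))
    f=disc(c,[.5704,.109],.082,.055); print(n,f)
c=cam("wrist");pickle.dump(c,open("fw.pkl","wb"))
t=pickle.load(open("ftop.pkl","rb"))["img"];s=pickle.load(open("fscene.pkl","rb"))["img"]
a=cv2.resize(t[205:305,160:260,::-1],(400,400),interpolation=cv2.INTER_CUBIC);b=cv2.resize(s[290:410,200:320,::-1],(400,400),interpolation=cv2.INTER_CUBIC)
cv2.imwrite("pics/fin.png",np.hstack([a,b]))
E
```

```text
t 14.45 pos [ 0.571  -0.1109  0.2531] yaw 12.04 z [ 9.e-04  2.e-04 -1.e+00] F [-0.4  0.7  0.8] T [ 0.033 -0.038  0.027] q7 -1.36
top dot [np.float64(176.87), np.float64(176.84), np.float64(176.94)] ptr [np.float64(178.11), np.float64(178.21)]
scene dot [np.float64(178.73), np.float64(178.59), np.float64(178.47)] ptr [np.float64(177.7), np.float64(177.82)]
top (array([0.56843876, 0.10780165, 0.05570915]), 51, [(array([0.52472502, 0.11165846]), np.float64(0.043883552794871425), np.float64(174.95791491805502), np.int32(15))])
scene (array([ 54.2853986 ,  85.68554   , 101.06675041]), 9, [])
```

View pics/fin.png

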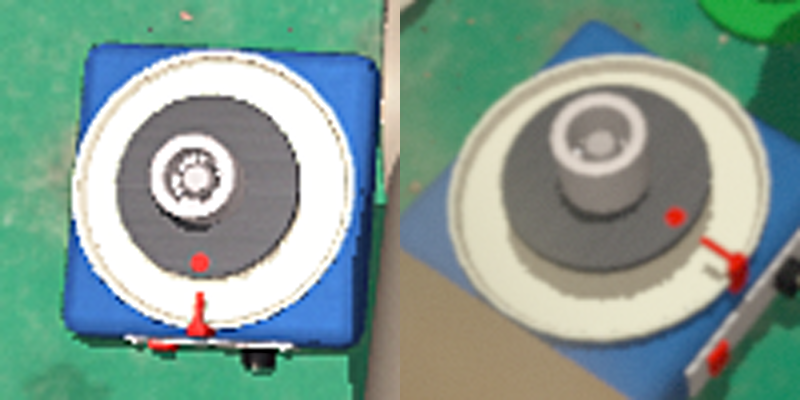

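The disc is seated flat, with dot and pointer in line to within 1–2° (top crop: dot (200,263), pointer (200,295)). I'll check once more with the sharper wrist camera before handing in.

jog_arm([
  [-0.015,0.03,0,0,0,0,0.85],
  [-0.015,0.035,0,0,0,0,0.85],
  [-0.015,0.035,0,0,0,0,0.85],
  [-0.015,0.035,0,0,0,0,0.85],
  [-0.015,0.035,0,0,0,0,0.85],
  [-0.015,0.035,0,0,0,0,0.85],
  [0,0,0,0,0,0,0.85],
  [0,0,0,0,0,0,0.85],
  [0,0,0,0,0,0,0.85],
])

```text
t: 15.6
eef_pos: [0.4813, 0.0939, 0.2523]
tool_rot: [0.0, 0.994, 0.105, 0.0]
contact_force: [-0.3, -0.8, 0.7]
gripper_width: 0.852
grasp_force: 0.0
```

```bash
python3 - <<'E'
import st,dots
from h import *
c=cam("wrist"); cv2.imwrite("pics/wf.png",c["img"][:,:,::-1])
f=disc(c,[.5704,.109],.082,.055); print(f)
try: p=disc(c,[.5704,.109],.064,.084); print("pan",p[0],p[1])
except Exception as e: print(e)
for m in((.5704,.109),tuple(f[0][:2])):
    print("dot",[dots.prof(c,r,.082,m) for r in(.044,.046,.048)],"ptr",[dots.prof(c,r,.079,m) for r in(.064,.066,.07)])
E
```

```text
t 15.6 pos [0.4813 0.0939 0.2523] yaw 12.1 z [ 2.e-04 -4.e-04 -1.e+00] F [-0.3 -0.8  0.7] T [-0.013 -0.025  0.054] q7 -1.76
(array([0.55546171, 0.1089745 , 0.0698158 ]), 76, [])
pan [0.56990535 0.10912895 0.08393069] 126
dot [np.float64(178.0), np.float64(177.97), np.float64(178.06)] ptr [np.float64(177.83), np.float64(177.85), np.float64(177.86)]
dot [np.float64(173.36), np.float64(174.87), np.float64(177.1)] ptr [np.float64(177.43), np.float64(177.46), np.float64(177.99)]
```

The wrist camera gives the dot at 178.0° and the pointer at 177.9°, so they are aligned. I'm handing in.

```bash
python3 -c "
from station import bot
print(bot.hand_in())"
```

```text
the job is handed in; nothing more can be done
None
```

The dark lap disc is fully home on the spindle, its red dot is within about 0.2° of the pointer by the wrist camera (1–1.5° by the other two), and the job was handed in at about 16 s with the gripper clear.

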